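# Gauge the locating pin and present it over the clamping nest

### The arm

A 7-joint arm with a two-finger parallel gripper is mounted at the origin on the work surface. World frame = base frame: x ahead of the robot, y to its left, z up, the work surface at z = 0. Lengths are in m, angles in rad, forces in N, time in s.
With the tool pointing down it reaches from about 0.35 to 0.9 m from the base axis. Payload 8.1 kg.
Tool frame: the origin (TCP) lies at the very end of the fingers, on their centre line; the grasp point (between the pads) lies 19 mm behind it; z points along the fingers, y is the line along which they close (so a half turn about z gives the same grasp; the last joint's range is limited). The gripper opens to 92 mm and grips with 3 to 60 N. Pads are 19 mm wide; open, the fingers measure 130 mm over their backs; the gripper's body (75 mm by 190 mm) begins 47 mm behind the grasp point.
Start: joints at [-1.411, 0.434, 0.025, 1.573, -0.012, 1.134, -0.075], TCP at [0.162, 0.604, 0.227] pointing down, gripper open.
Joint ranges: [-2.62, 2.62], [-0.44, 2.09], [-1.27, 1.32], [0.08, 2.57], [-1.32, 4.46], [0.12, 2], [-2.74, 2.74]. Speed limits (rad/s): [2.22, 2.22, 3.01, 3.01, 3.14, 3.14, 3.14].

### API

Orientations are given as a rotation vector (axis times angle).
In Python, from cell import observe, get_image, sign_off, find_in, trace, place_of gives the robot as it stands. The module is installed in compiled form; this text tells all that it offers.
- The arm moves only by the shell command python3 -m handwheel 'ROWS' [OPENING] [FORCE]. ROWS is JSON, a list of rows, each a list of 6 numbers: the shift along the tool's x, y, z each as a share of 0.02 m, from -1 to 1, then the turn, a rotation vector about the tool's x, y, z each as a share of 4 degrees, from -1 to 1. A call has 1 to 8 rows; each row shifts and turns the commanded pose from where the row before left it, along the tool's axes as they then stand; what a row does not reach is not made up. A row lasts 1/12 s, in which the tool goes at most 41.7 mm and 7.16 degrees, less where a joint would pass 70% of its speed; a pose out of reach is approached as far as the arm can. A call with a number of a shift or a turn outside -1 to 1 is refused whole. A call with a gripper value outside its range is refused whole. OPENING is the opening, from 0 (shut) to 1 (fully open), set as the call begins (- or left out, the last holds). The fingers move at their own pace and stop on an object; FORCE is the grip in N (left out, the last holds). Time passes only in rows, so rows that do not move let the fingers close. It gives the time, the measured TCP pose, the force, the opening and the grip force at its end, in the units of the state.
- observe(): the state, without advancing time (a new reading comes with each control period).
- get_image(name): name is "scene" or "top"; returns a dict with "image" (480x640x3 uint8, red, green, blue), "fx", "fy", "cx", "cy" (pixels), "position" and "orientation" of the camera in the world. Camera axes: x right, y down, z forward; pixel columns grow to the right and rows downward; lengths in m; the calibration is good to about 2 mm. A picture is of the moment at which its call begins. There is no depth.
- sign_off(): hands the job in; it is judged then, once.
Trained networks look in the newest picture that a camera, given by its name, has taken for a name from the list of things; names that differ only in an ending like _2 or _b are one class to them, and where a whole thing is asked for, a point or a joint stands for the part that bears it (a point fixed in the world has none). Each returns a list of dicts, best first, with "score" (0 to 1); they miss things now and then, are a little off and sometimes report something else, mostly with a low value. They report only what shows in the picture. A call takes as long as a camera call.
- find_in(label, camera): "rect" ([centre column, centre row, width, height] as shares, 0 to 1, of the picture: columns of its width, rows of its height, round what is visible of it).
- trace(label, camera): "region" (480x640 bool, what is visible of it) and "rect" ([centre column, centre row, width, height] as shares, 0 to 1, of the picture: columns of its width, rows of its height, round what is visible of it).
- place_of(label, camera): "point" ([column, row] as shares, 0 to 1, of the picture: columns of its width, rows of its height: a listed point, or the origin of a listed thing).
The state is a dict: "clock": time; "joints": joint angles; "dq": joint speeds; "joint_efforts": joint torques, N m; "position": TCP position; "ee_rot": TCP orientation; "force": force on the tool from outside, world axes, zero at the start; "ft_torque": the same for the moment, N m; "width": opening from 0.0 (shut) to 1.0 (fully open); "gripper_force": force on a finger pad.
Only numpy, scipy, OpenCV 4.12 (cv2) and the standard library are available. Lean on these libraries where they do the work, as an engineer would, in place of code of your own. Each camera call takes 0.05 s, during which the arm holds its last target. There are 200 camera calls.

### The job

Take the locating pin with the flat red head out of the wooden rack and check its shank by passing its tip down right through the hole of the gauge plate until the tip shows well out below the plate (about a centimetre). Then draw it out, carry it over the yellow splash guard and finish still holding it upright and still over the clamping nest, its tip about a centimetre above the jaw tops, centred over the bore and with the flat of its head in line with the slot between the jaws, ready to be lowered. Touch nothing of the fixture (nest, jaws or guard), and leave the other pins and loose tools where they are.

Things in the scene. Friction and masses are not known exactly. Their poses are not given: they have to be found in the camera images.
- pin: Locating pin, 0.26 kg. Steel shank 14 mm in diameter, 50 mm long, 4 mm chamfer at the tip; above it a flat red head, 36 mm along its x, 18 mm along its y, 45 mm high (z 50 to 95 mm). Origin at the tip, z up to the head. Starts upright in one of the rack's holes, head resting on the rack's top, its long side roughly along the row of holes: grip it from above across the 18 mm.
- rack: Wooden rack block fixed to the table, 70 mm (x) by 200 mm (y) by 60 mm high, origin at the centre of its underside; three loose 17 mm through holes in a row along its y at -65, 0 and 65 mm, one for each pin (which is where varies).
- gauge: Gauge stand fixed to the table: aluminium plate 80 x 80 mm, 12 mm thick, top 80 mm and underside 68 mm above the table, on two blue side walls (at its +y and -y edges) and a dark foot 100 x 90 mm, 8 mm thick. Origin at the centre of its underside; 60 mm of free height below the plate.
- gauge_hole (a point): Centre of the gauge plate's hole at the plate's top face, 80 mm above the table. The vertical through hole is 16 mm in diameter and 12 mm deep, with a 2 mm chamfer at its mouth. The pin's tip must come about 10 mm out below the plate, 22 mm below this point.
- fixture: Fixed to the table, origin at the centre of its underside: dark base 190 (x) x 180 (y) x 12 mm, grey nest block 90 x 70 mm with two aluminium jaws, tops 80 mm above the table; slot between them 22 mm wide, 18 mm deep, along x. Yellow splash guard, 4 mm sheet, top 120 mm above the table, along the -y side (88 mm from the centre) and -x side (93 mm); other sides open.
- nest_mouth (a point): Point on the axis of the nest's vertical 16 mm bore, level with the jaw tops, 80 mm above the table (the bore starts at the slot's floor, 18 mm lower). Axes as the fixture's: x along the slot. At the end the pin's tip hovers about 10 mm above this point, the pin's x parallel to this x, either way round.
- gauge_pin: Bystander: pin with a round brass head 26 mm in diameter and 30 mm high, same steel shank as the locating pin, in another hole of the rack. Origin at its tip.
- drift_pin: Bystander: pin with a round black head up to 30 mm in diameter and 32 mm high, same shank, in another hole of the rack. Origin at its tip.
- wrench: Bystander: steel wrench lying on the table beyond the work area. Origin at the middle of its underside.
- screwdriver: Bystander: screwdriver lying on the table beyond the work area. Origin at the middle of its underside.
- oil_can: Bystander: green bottle with a red cap, 60 mm in diameter, 130 mm high, standing behind the fixture. Origin at the centre of its underside.
- collar: Bystander: dark steel ring 48 mm in diameter, 20 mm high, lying beyond the gauge. Origin at the centre of its underside.
- v_block: Bystander: dark steel block with a channel along its top, 50 x 50 x 40 mm, on the table between the robot and the gauge. Origin at the centre of its underside.

How it is judged:
On the way, in this order (a step that is already met when the one before it is completed fails the run):
1. the pin's tip is through the gauge hole, at least 5 mm out below the plate (z of pin in the frame of gauge_hole between -0.052 and -0.017 m and horizontal distance between pin and gauge_hole below 0.006 m and angle between pin's own z axis and vertical below 0.2 rad), for 0.1 s.
2. the pin is drawn up out of the gauge, its tip clear above the plate (z of pin in the frame of gauge_hole above 0.005 m and contact force between pin and gauge below 0.2 N), for 0.05 s.
At the end, for the whole second after the job is handed in: Still held in the fingers and touching nothing else, the pin stands still (under 20 mm/s) and upright within 0.1 rad, its tip 4 to 20 mm above the jaw tops and within 5 mm of the bore's axis, its head in line with the slot within 0.14 rad (8 degrees) (horizontal distance between pin and nest_mouth below 0.005 m and z of pin in the frame of nest_mouth between 0.004 and 0.02 m and angle between pin's own z axis and vertical below 0.1 rad and angle between the x axis of pin and the x axis of nest_mouth, either way round below 0.14 rad and linear speed of pin below 0.02 m/s and contact force between pin and the fingers above 1 N and contact force between pin and fixture below 0.2 N); the arm keeps its last pose, push and grip.
It fails at once if the fixture (nest, jaws or splash guard) is touched by anything (contact force between fixture and anything else above 0.5 N).
It fails at once if another pin or a loose tool is moved by more than 20 mm (distance of any of gauge_pin, drift_pin, wrench, screwdriver, oil_can, collar, v_block from where it was at the start of the episode above 0.02 m).
It also fails if it takes over 58 s, if anything falls off the work surface, if the arm or the gripper's body presses on something with over 40 N, if the wrist force passes 120 N, or if a joint passes its speed limit or range.

## Working session

There is one attempt and no reset: what is moved stays moved. The work goes in short steps, Python scripts to look and compute and a shell command to move; the robot and the scene stay as the last step left them, time stands still between calls to the robot, and variables do not carry over. Pictures are saved under pics/ and viewed, at most 10 in all, crops included, and the job is handed in when it is done.

```bash
mkdir -p pics
cat > h.py <<'E'
import numpy as np, cv2
from scipy.spatial.transform import Rotation as R
from cell import observe, get_image, sign_off, find_in, trace, place_of
def cam(n):
    c=get_image(n); o=np.array(c["orientation"],float)
    c["R"]=R.from_rotvec(o).as_matrix() if o.size==3 else (R.from_quat(o).as_matrix() if o.size==4 else o.reshape(3,3)); c["p"]=np.array(c["position"]); return c
def ray(c,u,v):
    return c["R"]@np.array([(u-c["cx"])/c["fx"],(v-c["cy"])/c["fy"],1])
def at_z(c,u,v,z):
    d=ray(c,u,v); return c["p"]+d*(z-c["p"][2])/d[2]
def proj(c,P):
    q=c["R"].T@(np.asarray(P)-c["p"]); return np.array([c["fx"]*q[0]/q[2]+c["cx"],c["fy"]*q[1]/q[2]+c["cy"]])
def tri(c1,a,c2,b):
    A=np.zeros((3,3));y=np.zeros(3)
    for c,(u,v) in((c1,a),(c2,b)):
        d=ray(c,u,v);d/=np.linalg.norm(d);M=np.eye(3)-np.outer(d,d);A+=M;y+=M@c["p"]
    return np.linalg.solve(A,y)
E
python3 - <<'E'
from h import *
np.set_printoptions(precision=4,suppress=True)
print(observe())
C={}
for n in("scene","top"):
    c=C[n]=cam(n); cv2.imwrite(f"pics/{n}0.png",c["image"][:,:,::-1]); print(n,c["p"],c["orientation"],c["fx"],c["cx"],c["cy"])
S=np.array([640,480])
for l in("pin","rack","gauge_hole","nest_mouth","fixture","gauge_pin","drift_pin","gauge","v_block","oil_can","collar"):
    r={}
    for n in C:
        q=place_of(l,n); 
        if q: r[n]=np.array(q[0]["point"])*S; print(l,n,r[n],round(q[0]["score"],2),len(q))
    if len(r)==2: print("   tri",tri(C["scene"],r["scene"],C["top"],r["top"]))
E
```

```text
{'clock': 0.0, 'joints': array([-1.4106,  0.4352,  0.025 ,  1.5741, -0.0116,  1.134 , -0.0751]), 'dq': array([-0.0008,  0.002 , -0.    , -0.0006, -0.0004, -0.0006,  0.0015]), 'joint_efforts': array([  0.0009, -66.7846,   0.986 , -31.4451,  -0.0603,   0.0433,
         0.0002]), 'position': array([0.1623, 0.603 , 0.2259]), 'ee_rot': array([-0.4117, -3.1144,  0.0026]), 'force': array([ 0.5664, -0.1485, -0.4394]), 'ft_torque': array([-0.002 ,  0.0457,  0.0153]), 'gripper_force': 0.0, 'width': 1.0020930156701937}
scene [ 1.2937 -0.4601  0.8595] [-2.0599 -1.1859  0.4902] 604.4419092025826 323.6432011832991 246.55688198403556
top [ 0.4611 -0.0239  1.1744] [-2.1993  2.1378 -0.1186] 604.1008927646808 322.5546207690544 235.42245835032242
pin top [453.184 282.912] 0.84 1
rack scene [184.32  295.392] 0.93 1
rack top [451.904 282.48 ] 0.61 1
   tri [ 0.5011 -0.2794  0.0019]
gauge_hole scene [308.416 253.104] 0.8 1
gauge_hole top [341.12 229.92] 0.78 1
   tri [ 0.5884 -0.059   0.082 ]
nest_mouth scene [446.208 174.192] 0.63 1
nest_mouth top [340.8   230.016] 0.32 1
   tri [0.6452 0.032  0.281 ]
fixture scene [440.768 200.496] 0.68 1
fixture top [144.512 264.192] 0.59 1
   tri [0.5211 0.3177 0.0112]
gauge_pin scene [275.072 219.888] 0.34 2
gauge_pin top [419.904 281.616] 0.58 1
   tri [ 0.5219 -0.1474  0.1586]
drift_pin scene [275.392 222.   ] 0.45 1
drift_pin top [486.592 289.296] 0.7 1
   tri [ 0.5405 -0.205   0.2138]
gauge scene [310.208 282.   ] 0.75 1
gauge top [340.416 232.704] 0.94 1
   tri [ 0.5923 -0.0588  0.0076]
v_block scene [272.512 220.416] 0.84 1
v_block top [319.68  339.408] 0.97 1
   tri [ 0.3834 -0.0288 -0.0042]
oil_can scene [514.88  264.912] 0.87 1
oil_can top [140.992 151.584] 0.55 1
   tri [ 0.7448  0.3409 -0.0096]
collar scene [362.368 315.408] 0.97 1
collar top [317.632 177.024] 0.97 1
   tri [ 0.7041 -0.0109 -0.0057]
```

View pics/scene0.png

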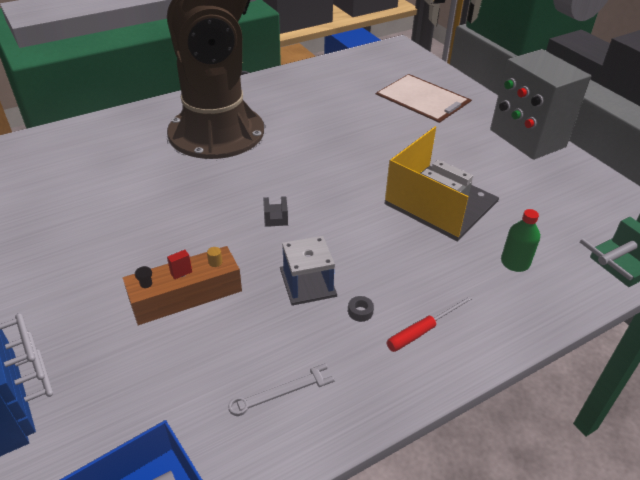

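View pics/top0.png

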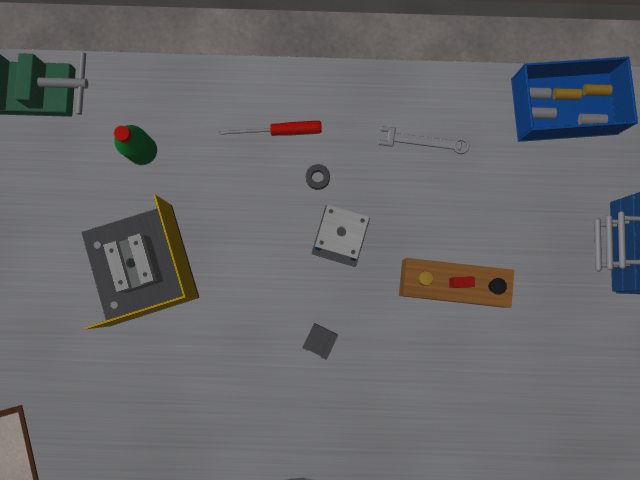

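The scene view shows the rack at (185,285) with its red head at (179,264), the gauge hole at (309,253), and the nest behind the guard at (447,178). In the top view, the red head is at (462,282) between brass (426,279) and black (498,286). The gauge hole is at (341,231) and the nest bore at (131,263). Next I'll take zoomed crops.

Run:
```python
from h import *
np.set_printoptions(precision=4,suppress=True)
t=cam("top");s=cam("scene")
def crop(c,u,v,r,k): 
    return cv2.resize(c["image"][v-r:v+r,u-r:u+r,::-1],(2*r*k,2*r*k),interpolation=cv2.INTER_CUBIC)
a=np.hstack([crop(t,462,282,20,6),crop(t,341,231,20,6),crop(t,131,263,40,3)])
b=np.hstack([crop(s,180,265,20,6),crop(s,309,253,20,6),crop(s,447,180,40,3)])
cv2.imwrite("pics/crops.png",np.vstack([a,b]))
hsv=cv2.cvtColor(t["image"],cv2.COLOR_RGB2HSV)
m=(((hsv[...,0]<6)|(hsv[...,0]>174))&(hsv[...,1]>150)).astype(np.uint8)
m[:260]=0;m[300:]=0;m[:,:440]=0;m[:,485:]=0
ys,xs=np.nonzero(m);print("red V",[(y,[(hsv[y,x,2]) for x in range(446,478)]) for y in range(ys.min(),ys.max()+1,2)])
g=cv2.cvtColor(t["image"],cv2.COLOR_RGB2GRAY)
print(g[223:240,332:352]);print(g[255:272,122:142])
```

```text
red V [(277, [np.uint8(114), np.uint8(113), np.uint8(113), np.uint8(114), np.uint8(111), np.uint8(89), np.uint8(92), np.uint8(104), np.uint8(124), np.uint8(118), np.uint8(113), np.uint8(121), np.uint8(121), np.uint8(124), np.uint8(126), np.uint8(127), np.uint8(129), np.uint8(132), np.uint8(133), np.uint8(119), np.uint8(119), np.uint8(119), np.uint8(118), np.uint8(119), np.uint8(120), np.uint8(121), np.uint8(122), np.uint8(126), np.uint8(96), np.uint8(113), np.uint8(114), np.uint8(114)]), (279, [np.uint8(115), np.uint8(115), np.uint8(115), np.uint8(107), np.uint8(105), np.uint8(107), np.uint8(106), np.uint8(107), np.uint8(137), np.uint8(125), np.uint8(125), np.uint8(125), np.uint8(125), np.uint8(124), np.uint8(123), np.uint8(122), np.uint8(123), np.uint8(122), np.uint8(122), np.uint8(123), np.uint8(122), np.uint8(123), np.uint8(122), np.uint8(123), np.uint8(121), np.uint8(121), np.uint8(121), np.uint8(129), np.uint8(84), np.uint8(107), np.uint8(108), np.uint8(107)]), (281, [np.uint8(118), np.uint8(117), np.uint8(116), np.uint8(109), np.uint8(105), np.uint8(106), np.uint8(105), np.uint
[... 3536 characters left out ...]
 129 130
  129 127]
 [ 64  56  56  81  57  49  41  42  44  41  42  43  42  91 128 128 129 128
  130 127]
 [ 77  57  55  73  75  57  44  40  43  41  41  42  45 104 127 128 129 129
  130 128]
 [116  61  55  64  84  64  53  45  44  43  44  48  71  95 125 128 128 129
  129 128]
 [137  62  56  55  90  87  75  64  67  63  66  91  95  93 119 128 129 128
  129 130]
 [128  65  56  55  73  92  93  87  86  88  91  94  93  95 114 128 128 128
  130 130]
 [129 100  59  55  72  90  92  92  92  92  92  93  94  95 105 127 128 129
  129 129]
 [128 129  60  55  54  90  92  92  93  93  94  93  94  93  94 126 129 129
  129 130]
 [128 136  62  55  55  82  92  93  93  94  94  94  94  94  93 112 127 129
  129 129]]
```

View pics/crops.png

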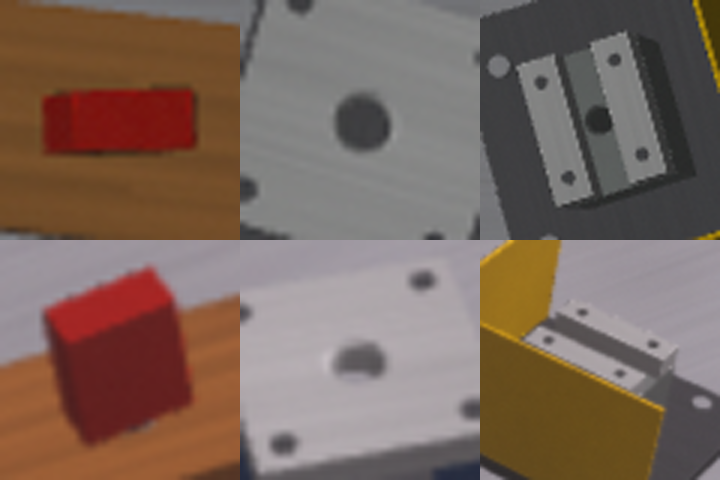

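Crops: the head's top face is centred near (463.8,281.7) in the top view, with the long side almost along image columns. The gauge hole is round at (341,231), and the bore at about (130.5,263) is partly hidden by the right jaw. I'll fit these precisely.

Run:
```python
from h import *
from scipy.optimize import least_squares
np.set_printoptions(precision=4,suppress=True)
t=cam("top");s=cam("scene")
g=cv2.cvtColor(t["image"],cv2.COLOR_RGB2GRAY).astype(float)
def cen(a,lo,hi,u0,v0):
    w=np.clip((hi-a)/(hi-lo),0,1);w[w<.15]=0;v,u=np.mgrid[:a.shape[0],:a.shape[1]]
    return (w*u).sum()/w.sum()+u0,(w*v).sum()/w.sum()+v0
u,v=cen(g[224:238,334:349],63,132,334,224);H=at_z(t,u,v,.08);print("gauge top",u,v,H)
# generic model fit: silhouettes by optimising rendered box face overlap
def fit(c,ch,hx,hy,z,x0,u0,u1,v0,v1,holes=None):
    # brightness-mask fit of rectangle(s) at height z, soft render x8
    m=ch[v0:v1,u0:u1].astype(np.float32);k=8
    def cost(x):
        Rz=np.array([[np.cos(x[2]),-np.sin(x[2])],[np.sin(x[2]),np.cos(x[2])]])
        im=np.zeros(((v1-v0)*k,(u1-u0)*k),np.uint8)
        for (a0,a1,b0,b1) in holes or [(-hx,hx,-hy,hy)]:
            q=[proj(c,[*(x[:2]+Rz@p),z]) for p in [(a0,b0),(a1,b0),(a1,b1),(a0,b1)]]
            q=(np.array(q)+.5-[u0,v0])*k
            cv2.fillPoly(im,[np.round(q*16).astype(np.int32)],255,shift=4)
        r=cv2.resize(im,(u1-u0,v1-v0),interpolation=cv2.INTER_AREA)/255.
        return ((r-m)**2).sum()
    from scipy.optimize import minimize
    b=None
    for dy in(-.15,0,.15):
        o=minimize(cost,np.array(x0)+[0,0,dy],method="Nelder-Mead",options=dict(initial_simplex=np.array(x0)+[0,0,dy]+np.array([[0,0,0],[.006,0,0],[0,.006,0],[0,0,.1]]),xatol=1e-5,fatol=1e-4,maxiter=400))
        if b is None or o.fun<b.fun:b=o
    return b.x,b.fun,m.sum()
n0=at_z(t,128.3,262.9,.08);print("n0",n0)
m=np.clip((g-95)/33,0,1); 
# yaw guess: slot direction px (116.3-103, 292-245)
d=at_z(t,116.3,292,.08)-at_z(t,103,245,.08);yw=np.arctan2(d[1],d[0])
mm=m.copy();msk=np.zeros_like(m);cv2.fillPoly(msk,[np.array([[99,243],[141,230],[157,283],[115,296]])],1);mm*=msk
N=fit(t,mm,0,0,.08,[n0[0],n0[1],yw],90,165,220,305,holes=[(-.045,.045,.011,.035),(-.045,.045,-.035,-.011)]);print("nest A",N)
N2=fit(t,mm,0,0,.08,[n0[0],n0[1],yw],90,165,220,305,holes=[(-.035,.035,.011,.045),(-.035,.035,-.045,-.011)]);print("nest B",N2)
print("bore px",proj(t,[*N[0][:2],.062]),"scene mouth",proj(s,[*N[0][:2],.08]),proj(s,H))
# pin: red masks; V channel scene top face brighter
hs=cv2.cvtColor(t["image"],cv2.COLOR_RGB2HSV)
r=t["image"].astype(int);red=((r[...,0]-r[...,1])>60)&(r[...,1]<45)
face=(red&(r[...,0]>114)).astype(float);face[:270]=0;face[292:]=0;face[:,:440]=0;face[:,485:]=0
p0=at_z(t,463.8,281.7,.105);P=fit(t,face,.009,.018,.105,[p0[0],p0[1],0],440,485,265,300);print("pin",P)
print("scene pred top",proj(s,[*P[0][:2],.105]),"hole pt")
S=np.array([640,480])
for n in("top","scene"):
    q=trace("rack",n)
    if q:
        k=q[0]["region"].astype(np.uint8); print(n,"rack",cv2.minAreaRect(cv2.findNonZero(k)))
st=s["image"].astype(int);red=((st[...,0]-st[...,1])>80)&(st[...,1]<70);rr=np.zeros_like(red);rr[245:285,160:200]=red[245:285,160:200]
print("scene red",cv2.boundingRect(rr.astype(np.uint8)))
```

```text
gauge top 340.9366610738255 231.0165687919463 [ 0.5863 -0.0595  0.08  ]
n0 [0.5172 0.3239 0.08  ]
nest A (array([ 0.5186,  0.3253, -2.8061]), np.float64(124.81627573401994), np.float32(1142.909))
nest B (array([ 0.5272,  0.3283, -2.8077]), np.float64(690.7686276660909), np.float32(1142.909))
bore px [130.6522 262.6911] scene mouth [445.8749 174.3579] [307.1839 253.3007]
pin (array([ 0.5003, -0.2774,  0.0466]), np.float64(9.790326797385621), np.float32(194.0))
scene pred top [177.1473 255.7121] hole pt
top rack ((456.27716064453125, 282.4222717285156), (113.85979461669922, 38.45574951171875), 6.137256622314453)
scene rack ((183.5978546142578, 283.8132019042969), (51.30329895019531, 114.59725952148438), 72.6459732055664)
scene red (168, 250, 24, 17)
```

```bash
cat >> h.py <<'E'
def plan(xyz,yaw_y=None):
    """shift (units of 20mm) along current tool axes to xyz; turn (units of 4deg) making tool down with tool-y at yaw (mod pi)"""
    o=observe();M=R.from_rotvec(o["ee_rot"]).as_matrix()
    print("t",round(o["clock"],2),"pos",o["position"],"width",round(o["width"],3),"F",o["force"],"grip",round(o["gripper_force"],1),"q7",o["joints"][6])
    print(" tool x,y,z:",M[:,0],M[:,1],M[:,2])
    sh=M.T@(np.array(xyz)-o["position"])/.02; print(" shift now:",sh)
    if yaw_y is not None:
        best=None
        for a in(yaw_y,yaw_y+np.pi):
            y=np.array([np.cos(a),np.sin(a),0]);z=np.array([0,0,-1.]);T=np.c_[np.cross(y,z),y,z]
            rv=R.from_matrix(M.T@T).as_rotvec()
            if best is None or np.linalg.norm(rv)<np.linalg.norm(best[0]):best=(rv,T)
        print(" turn:",best[0]/np.deg2rad(4)," shift after turn:",best[1].T@(np.array(xyz)-o["position"])/.02)
np.set_printoptions(precision=3,suppress=True)
E
python3 -c "
from h import *
plan([.5003,-.2774,.2],.047)"
```

```text
t 1.5 pos [0.162 0.604 0.227] width 0.998 F [-1.302 -1.013 -0.149] grip 0.0 q7 -0.07509565253322743
 tool x,y,z: [-0.966  0.26   0.   ] [0.26  0.966 0.   ] [ 0.  0. -1.]
 shift now: [-27.762 -38.143   1.336]
 turn: [ 0.001 -0.001 18.061]  shift after turn: [-44.792  14.807   1.338]
```

```bash
python3 -m handwheel '[[-1,0,0,0,0,1],[-1,0,0,0,0,1],[-1,0,0,0,0,1],[-1,0,0,0,0,1],[-1,0,0,0,0,1],[-1,0,0,0,0,1],[-1,0,0,0,0,1],[-1,0,0,0,0,1]]' 1 30
python3 -m handwheel '[[-1,0,0,0,0,1],[-1,0,0,0,0,1],[-1,0,0,0,0,1],[-1,0,0,0,0,1],[-1,0,0,0,0,1],[-1,0,0,0,0,1],[-1,0,0,0,0,1],[-1,0,0,0,0,1]]'
python3 -m handwheel '[[-1,0,0,0,0,1],[-1,0,0,0,0,1],[-1,0.5,0,0,0,0],[-1,0.5,0,0,0,0],[-1,0.5,0,0,0,0],[-1,0.5,0,0,0,0],[-1,0,0,0,0,0],[-1,0,0,0,0,0]]'
python3 -c "
from h import *
plan([.5003,-.2774,.2],.047)"
```

```text
clock: 2.17
position: [0.3014, 0.5263, 0.2268]
ee_rot: [1.259, 2.878, 0.0]
force: [0.4, -0.5, 0.6]
width: 1.0
gripper_force: 0.0
clock: 2.83
position: [0.3774, 0.3877, 0.2268]
ee_rot: [2.004, 2.419, 0.001]
force: [0.6, -0.2, -0.6]
width: 1.001
gripper_force: 0.0
clock: 3.5
position: [0.4297, 0.2302, 0.2268]
ee_rot: [2.164, 2.277, 0.001]
force: [0.1, 0.1, -0.6]
width: 0.996
gripper_force: 0.0
t 3.5 pos [0.43  0.23  0.227] width 0.996 F [ 0.12   0.146 -0.611] grip 0.0 q7 -0.4269959597141008
 tool x,y,z: [-0.051  0.999  0.   ] [0.999 0.051 0.   ] [ 0.  0. -1.]
 shift now: [-25.527   2.239   1.34 ]
 turn: [ 0.007 -0.001  0.051]  shift after turn: [-25.519   2.331   1.341]
```

```bash
python3 -m handwheel '[[-1,0.1,0,0,0,0],[-1,0.1,0,0,0,0],[-1,0.1,0,0,0,0],[-1,0.1,0,0,0,0],[-1,0.1,0,0,0,0],[-1,0.1,0,0,0,0],[-1,0.1,0,0,0,0],[-1,0.1,0,0,0,0]]'
python3 -m handwheel '[[-1,0.1,0,0,0,0],[-1,0.1,0,0,0,0],[-1,0.1,0,0,0,0],[-1,0.1,0,0,0,0],[-1,0.1,0,0,0,0],[-1,0.1,0,0,0,0],[-1,0.1,0,0,0,0],[-1,0.1,0,0,0,0]]'
python3 -m handwheel '[[-1,0.1,0,0,0,0],[-1,0.1,0,0,0,0],[-1,0.1,0,0,0,0],[-1,0.1,0,0,0,0],[-1,0.1,0,0,0,0],[-1,0.1,0,0,0,0],[-1,0,0,0,0,0],[-1,0,0,0,0,0]]'
python3 -m handwheel '[[-1,0.1,0.3,0,0,0],[-0.5,0,0.3,0,0,0.05],[0,0,0.3,0,0,0],[0,0,0.4,0,0,0]]'
python3 - <<'E'
from h import *
plan([.5003,-.2774,.068],.047)
t=cam("top");s=cam("scene")
f=lambda c,u,v,r:cv2.resize(c["image"][v-r:v+r,u-r:u+r,::-1],None,fx=4,fy=4,interpolation=cv2.INTER_CUBIC)
cv2.imwrite("pics/pre.png",np.hstack([f(t,462,282,45),f(s,180,250,45)]))
E
```

```text
clock: 4.17
position: [0.4535, 0.0714, 0.2269]
ee_rot: [2.164, 2.278, 0.001]
force: [-0.6, 0.3, -0.9]
width: 1.002
gripper_force: 0.0
clock: 4.83
position: [0.4777, -0.0876, 0.2269]
ee_rot: [2.163, 2.278, 0.001]
force: [-0.1, 0.0, 0.6]
width: 0.995
gripper_force: 0.0
clock: 5.5
position: [0.4979, -0.2467, 0.2268]
ee_rot: [2.163, 2.278, 0.0]
force: [0.2, -0.3, -0.7]
width: 0.999
gripper_force: 0.0
clock: 5.83
position: [0.5012, -0.2754, 0.2001]
ee_rot: [-2.168, -2.273, -0.0]
force: [-0.5, -0.0, -0.2]
width: 0.998
gripper_force: 0.0
t 5.83 pos [ 0.501 -0.275  0.2  ] width 0.998 F [-0.474 -0.012 -0.235] grip 0.0 q7 0.7578011273334969
 tool x,y,z: [-0.047  0.999  0.   ] [ 0.999  0.047 -0.   ] [-0.  0. -1.]
 shift now: [-0.1   -0.047  6.606]
 turn: [-0.002 -0.006 -0.   ]  shift after turn: [-0.097 -0.048  6.606]
```

View pics/pre.png

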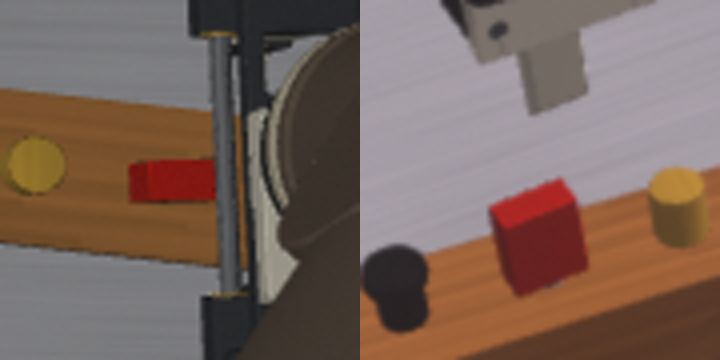

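The fingers straddle the red head and the neighbours are clear, so I'll descend and grip.

```bash
python3 -m handwheel '[[-0.1,-0.05,1,0,0,0],[0,0,1,0,0,0],[0,0,1,0,0,0],[0,0,1,0,0,0],[0,0,0.9,0,0,0],[0,0,0.7,0,0,0],[0,0,0.6,0,0,0],[0,0,0.4,0,0,0]]'
python3 -m handwheel '[[0,0,0,0,0,0],[0,0,0,0,0,0],[0,0,0,0,0,0],[0,0,0,0,0,0],[0,0,0,0,0,0],[0,0,0,0,0,0],[0,0,0,0,0,0],[0,0,0,0,0,0]]' 0 35
python3 -m handwheel '[[0,0,0,0,0,0],[0,0,0,0,0,0],[0,0,-0.2,0,0,0],[0,0,-0.4,0,0,0],[0,0,-0.5,0,0,0]]'
```

```text
clock: 6.6
position: [0.5003, -0.2763, 0.0676]
ee_rot: [-2.165, -2.275, -0.0]
force: [0.4, 0.1, 0.4]
width: 1.001
gripper_force: 0.0
clock: 7.27
position: [0.5005, -0.2778, 0.0689]
ee_rot: [2.168, 2.274, 0.0]
force: [0.1, -0.0, 0.4]
width: 0.471
gripper_force: 0.0
clock: 7.68
position: [0.4999, -0.2775, 0.091]
ee_rot: [-2.167, -2.273, 0.001]
force: [0.5, -0.6, -2.5]
width: 0.195
gripper_force: 35.0
```

```bash
python3 -m handwheel '[[0,0,-0.4,0,0,0],[0,0,-0.8,0,0,0],[0,0,-1,0,0,0],[0,0,-1,0,0,0],[0,0,-1,0,0,0],[0,0,-0.8,0,0,0],[0,0,-0.3,0,0,0],[0,0,0,0,0,0]]'
python3 - <<'E'
from h import *
plan([.5863,-.0595,.2],None)
o=observe();p=o["position"]
s=cam("scene");t=cam("top")
for d in(.038,.058,.078): print(d,proj(s,p-[0,0,d]),proj(t,p-[0,0,d]))
print(place_of("pin","scene")[:1],place_of("pin","top")[:1])
u,v=proj(s,p-[0,0,.03]).astype(int);print(u,v)
u0=max(u-50,0);cv2.imwrite("pics/lift.png",cv2.resize(s["image"][v-50:v+50,u0:u0+100,::-1],None,fx=5,fy=5,interpolation=cv2.INTER_CUBIC));print("origin",u0,v-50)
E
```

```text
clock: 8.35
position: [0.5012, -0.2782, 0.1987]
ee_rot: [2.166, 2.272, 0.002]
force: [0.1, 0.1, -2.9]
width: 0.19
gripper_force: 35.0
t 8.35 pos [ 0.501 -0.278  0.199] width 0.19 F [ 0.093  0.122 -2.869] grip 35.0 q7 0.7668138658975682
 tool x,y,z: [-0.048  0.999 -0.001] [0.999 0.048 0.003] [ 0.003 -0.001 -1.   ]
 shift now: [10.72   4.775 -0.064]
0.038 [172.132 232.934] [471.768 279.72 ]
0.058 [173.877 241.482] [468.835 280.1  ]
0.078 [175.577 249.811] [466.014 280.466]
[{'point': [0.2737, 0.5158], 'score': 0.6}] [{'point': [0.7352, 0.5858], 'score': 0.67}]
171 229
origin 121 179
```

View pics/lift.png

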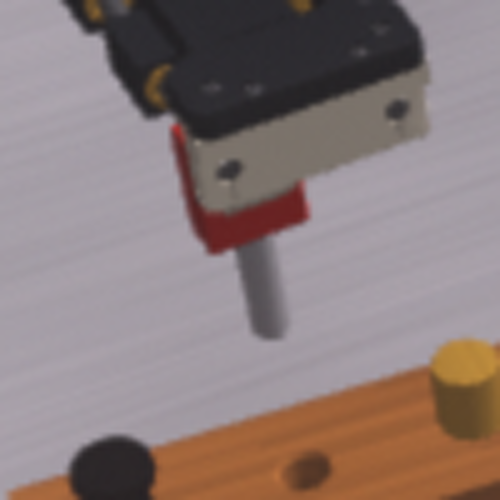

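The pin hangs straight, its tip at about (174.4,245.3), roughly 67 mm below the TCP. The rack hole is empty at (182,272) and the neighbours are in place. Next move: over the gauge.

```bash
python3 -m handwheel '[[0.5,0.2,0,0,0,0],[1,0.45,0,0,0,0],[1,0.45,0,0,0,0],[1,0.45,0,0,0,0],[1,0.45,0,0,0,0],[1,0.45,0,0,0,0],[1,0.45,0,0,0,0],[1,0.45,0,0,0,0]]'
python3 -m handwheel '[[1,0.45,0,0,0,0],[1,0.45,0,0,0,0],[0.8,0.35,0.5,0,0,0],[0.4,0.2,0.5,0,0,0],[0,0,0.5,0,0,0],[0,0,0.3,0,0,0],[0,0,0.1,0,0,0],[0,0,0,0,0,0]]'
python3 - <<'E'
from h import *
plan([.587,-.059,.16],.047)
p=observe()["position"]
s=cam("scene");t=cam("top")
for d in(.058,.067,.074): print(d,proj(s,p-[0,0,d]),proj(t,p-[0,0,d]))
print(place_of("pin","scene")[:1],place_of("pin","top")[:1])
f=lambda c,u,v,r:cv2.resize(c["image"][v-r:v+r,u-r:u+r,::-1],None,fx=6,fy=6,interpolation=cv2.INTER_CUBIC)
cv2.imwrite("pics/gh.png",np.hstack([f(s,309,240,30),f(t,341,231,30)]))
E
```

```text
clock: 9.22
position: [0.5602, -0.1225, 0.1959]
ee_rot: [-2.166, -2.274, 0.001]
force: [-0.4, -0.4, -2.5]
width: 0.194
gripper_force: 35.0
clock: 9.88
position: [0.585, -0.0612, 0.1578]
ee_rot: [-2.17, -2.271, 0.003]
force: [-0.3, 0.0, -2.9]
width: 0.196
gripper_force: 35.0
t 9.88 pos [ 0.585 -0.061  0.158] width 0.196 F [-0.325  0.045 -2.888] grip 35.0 q7 0.3837910177904547
 tool x,y,z: [-0.045  0.999 -0.001] [ 0.999  0.045 -0.002] [-0.002 -0.001 -1.   ]
 shift now: [ 0.104  0.106 -0.108]
 turn: [-0.026  0.01  -0.026]  shift after turn: [ 0.104  0.106 -0.108]
0.058 [306.046 245.412] [342.255 230.508]
0.067 [306.049 248.966] [342.068 231.074]
0.074 [306.051 251.703] [341.925 231.507]
[{'point': [0.4772, 0.5196], 'score': 0.88}] []
```

View pics/gh.png

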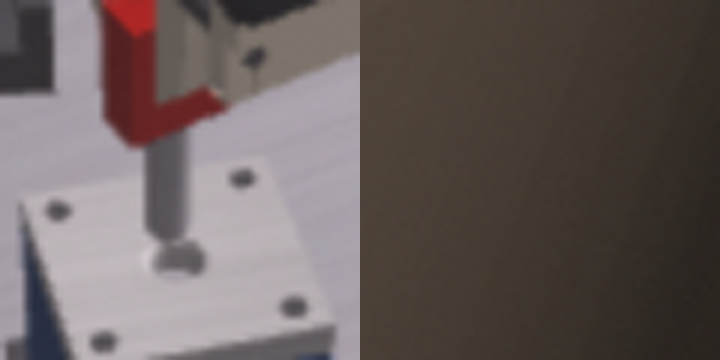

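The tip shows at (306.4,249.3) and the chamfered hole mouth is centred at about (307.7,253.1), which agrees with the top view fit. I'll compute the last correction.

Run:
```python
from h import *
s=cam("scene")
h=at_z(s,307.7,253.1,.08);p=observe()["position"];print(h,at_z(s,306.3,249.2,p[2]-.067),p)
plan([*( (h[:2]+[.5863,-.0595])/2),.147],.047)
```

```text
[ 0.586 -0.058  0.08 ] [ 0.587 -0.062  0.092] [ 0.586 -0.06   0.159]
t 10.13 pos [ 0.586 -0.06   0.159] width 0.189 F [ 0.621  0.286 -3.123] grip 35.0 q7 0.38335845580775024
 tool x,y,z: [-0.047  0.999 -0.   ] [0.999 0.047 0.001] [ 0.001 -0.    -1.   ]
 shift now: [0.054 0.004 0.613]
 turn: [ 0.013  0.001 -0.001]  shift after turn: [0.054 0.005 0.613]
```

```bash
python3 -m handwheel '[[0.1,0,0.1,0,0,0],[0,0,0.2,0,0,0],[0,0,0.2,0,0,0],[0,0,0.2,0,0,0],[0,0,0.1,0,0,0],[0,0,0,0,0,0]]'
```

```text
clock: 10.63
position: [0.5859, -0.058, 0.1422]
ee_rot: [2.168, 2.273, -0.001]
force: [1.5, -2.2, -3.7]
width: 0.191
gripper_force: 35.0
```

```bash
python3 -m handwheel '[[-0.05,0.03,0.1,0,0,0],[0,0,0.2,0,0,0],[0,0,0.2,0,0,0],[0,0,0.2,0,0,0]]'; python3 -m handwheel '[[0,0,0.2,0,0,0],[0,0,0.15,0,0,0],[0,0,0,0,0,0],[0,0,0,0,0,0]]'
```

```text
clock: 10.97
position: [0.5864, -0.0583, 0.1282]
ee_rot: [-2.168, -2.274, 0.0]
force: [0.3, -1.5, -1.8]
width: 0.195
gripper_force: 35.0
clock: 11.3
position: [0.5864, -0.0583, 0.1214]
ee_rot: [-2.168, -2.273, 0.001]
force: [-0.4, -1.3, -3.1]
width: 0.193
gripper_force: 35.0
```

```bash
python3 -m handwheel '[[0,0,0.1,0,0,0],[0,0,0,0,0,0],[0,0,0,0,0,0]]'
python3 - <<'E'
from h import *
p=observe()["position"];s=cam("scene")
for d in(.067,.067-.0185): print(proj(s,p-[0,0,d]))
cv2.imwrite("pics/in.png",cv2.resize(s["image"][215:295,270:350,::-1],None,fx=6,fy=6,interpolation=cv2.INTER_CUBIC))
E
```

```text
clock: 11.55
position: [0.5866, -0.0583, 0.1197]
ee_rot: [-2.168, -2.274, 0.0]
force: [-0.8, -1.4, -2.2]
width: 0.188
gripper_force: 35.0
[307.778 263.592]
[307.792 256.577]
```

View pics/in.png

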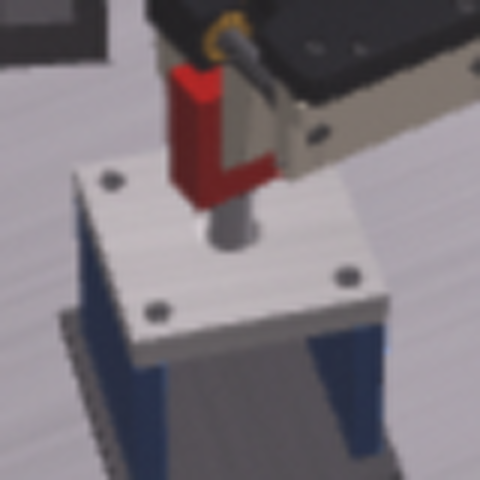

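The shank sits in the hole at about (308.5,254). The head's underside is about 20 mm above the plate, so 25–30 mm of the 50 mm shank is below the plate's top, well through. Now I'll draw it out straight up, high enough to clear the guard.

```bash
python3 -m handwheel '[[0,0,-0.2,0,0,0],[0,0,-0.4,0,0,0],[0,0,-0.5,0,0,0],[0,0,-0.5,0,0,0],[0,0,-0.5,0,0,0],[0,0,-0.5,0,0,0],[0,0,-0.5,0,0,0],[0,0,-0.8,0,0,0]]'
python3 -m handwheel '[[0,0,-0.8,0,0,0],[0,0,-0.8,0,0,0],[0,0,-0.7,0,0,0],[0,0,-0.3,0,0,0]]'
python3 -c "
from h import *
print(observe()['joints'])
plan([.5186,.3253,.24],-1.236)"
```

```text
clock: 12.27
position: [0.586, -0.058, 0.1982]
ee_rot: [-2.167, -2.273, 0.001]
force: [-0.1, -0.3, -3.0]
width: 0.195
gripper_force: 35.0
clock: 12.6
position: [0.5874, -0.0586, 0.2524]
ee_rot: [2.166, 2.272, 0.003]
force: [0.5, -0.0, -1.8]
width: 0.194
gripper_force: 35.0
[-0.461  0.399  0.667  1.666 -0.265  1.166  0.321]
t 12.6 pos [ 0.587 -0.059  0.252] width 0.194 F [ 0.535 -0.035 -1.831] grip 35.0 q7 0.3208171748514024
 tool x,y,z: [-0.048  0.999  0.   ] [0.999 0.048 0.003] [ 0.003  0.    -1.   ]
 shift now: [19.337 -2.522  0.611]
 turn: [ 0.036 -0.028 18.387]  shift after turn: [  3.059 -19.259   0.618]
```

```bash
python3 -m handwheel '[[0,0,0,0,0,0.6],[0,0,0,0,0,1],[0,0,0,0,0,1],[0,0,0,0,0,1],[0,0,0,0,0,1],[0,0,0,0,0,1],[0,0,0,0,0,1],[0,0,0,0,0,1]]'
python3 -m handwheel '[[0,0,0,0,0,1],[0,0,0,0,0,1],[0,0,0,0,0,1],[0,0,0,0,0,1],[0,0,0,0,0,1],[0,0,0,0,0,1],[0,0,0,0,0,1],[0,0,0,0,0,1]]'
python3 -m handwheel '[[0,0,0,0,0,1],[0,0,0,0,0,1],[0,0,0,0,0,0.8],[0.1,-0.6,0,0,0,0],[0.16,-1,0,0,0,0],[0.16,-1,0,0,0,0],[0.16,-1,0,0,0,0],[0.16,-1,0,0,0,0]]'
python3 -m handwheel '[[0.16,-1,0,0,0,0],[0.16,-1,0,0,0,0],[0.16,-1,0,0,0,0],[0.16,-1,0,0,0,0],[0.16,-1,0,0,0,0],[0.16,-1,0,0,0,0],[0.16,-1,0,0,0,0],[0.16,-1,0,0,0,0]]'
python3 -c "
from h import *
print(observe()['joints'])
plan([.5186,.3253,.24],-1.236)"
```

```text
clock: 13.27
position: [0.5864, -0.0582, 0.2497]
ee_rot: [-2.69, -1.621, 0.0]
force: [0.0, -0.3, -1.8]
width: 0.191
gripper_force: 35.0
clock: 13.93
position: [0.5864, -0.0581, 0.2497]
ee_rot: [-3.033, -0.817, 0.0]
force: [-1.0, 0.5, -3.1]
width: 0.192
gripper_force: 35.0
clock: 14.6
position: [0.5699, 0.0345, 0.2497]
ee_rot: [-3.097, -0.522, 0.001]
force: [-0.2, -1.4, -1.9]
width: 0.193
gripper_force: 35.0
clock: 15.27
position: [0.5416, 0.1941, 0.2497]
ee_rot: [-3.097, -0.523, 0.001]
force: [1.2, 0.5, -2.2]
width: 0.195
gripper_force: 35.0
[-1.138  0.477  1.043  1.719 -0.44   1.203 -1.217]
t 15.27 pos [0.542 0.194 0.25 ] width 0.195 F [ 1.194  0.544 -2.222] grip 35.0 q7 -1.2166424675346583
 tool x,y,z: [ 0.945  0.328 -0.   ] [ 0.328 -0.945 -0.   ] [-0.  0. -1.]
 shift now: [ 1.068 -6.573  0.49 ]
 turn: [-0.006  0.005 -0.006]  shift after turn: [ 1.071 -6.573  0.487]
```

```bash
python3 -m handwheel '[[0.16,-1,0,0,0,0],[0.16,-1,0,0,0,0],[0.16,-1,0,0,0,0],[0.16,-1,0,0,0,0],[0.16,-1,0,0,0,0],[0.16,-0.9,0,0,0,0],[0.1,-0.5,0,0,0,0],[0,-0.15,0,0,0,0]]'
python3 -m handwheel '[[0,0,0.5,0,0,0],[0,0,0.8,0,0,0],[0,0,0.8,0,0,0],[0,0,0.8,0,0,0],[0,0,0.5,0,0,0],[0,0,0.3,0,0,0],[0,0,0,0,0,0],[0,0,0,0,0,0]]'
python3 - <<'E'
from h import *
p=observe()["position"];plan([.5186,.3253,.157],-1.236)
s=cam("scene");t=cam("top")
for d in(.062,.067,.072): print(proj(s,p-[0,0,d]),proj(t,p-[0,0,d]))
print("mouth",proj(s,[.5186,.3253,.08]))
for l in("pin","nest_mouth"):print(l,[np.array(q["point"])*[640,480] for q in place_of(l,"scene")[:1]])
cv2.imwrite("pics/nest.png",np.hstack([cv2.resize(s["image"][130:210,405:485,::-1],None,fx=5,fy=5,interpolation=cv2.INTER_CUBIC),cv2.resize(t["image"][213:313,80:180,::-1],None,fx=4,fy=4,interpolation=cv2.INTER_CUBIC)]))
E
```

```text
clock: 15.93
position: [0.5184, 0.326, 0.2493]
ee_rot: [-3.097, -0.527, 0.001]
force: [0.7, 0.4, -2.2]
width: 0.195
gripper_force: 35.0
clock: 16.6
position: [0.5196, 0.3231, 0.176]
ee_rot: [3.098, 0.521, 0.0]
force: [0.9, 1.1, -2.0]
width: 0.193
gripper_force: 35.0
t 16.6 pos [0.52  0.323 0.176] width 0.193 F [ 0.864  1.052 -1.961] grip 35.0 q7 -1.3519818223559719
 tool x,y,z: [0.945 0.327 0.   ] [ 0.327 -0.945  0.   ] [ 0. -0. -1.]
 shift now: [-0.011 -0.121  0.949]
 turn: [ 0.003 -0.003 -0.023]  shift after turn: [-0.011 -0.121  0.95 ]
[447.865 161.99 ] [122.745 260.365]
[447.491 163.918] [123.663 260.548]
[447.12  165.835] [124.573 260.729]
mouth [445.869 174.36 ]
pin [array([447.424, 168.384])]
nest_mouth [array([447.424, 171.792])]
```

View pics/nest.png

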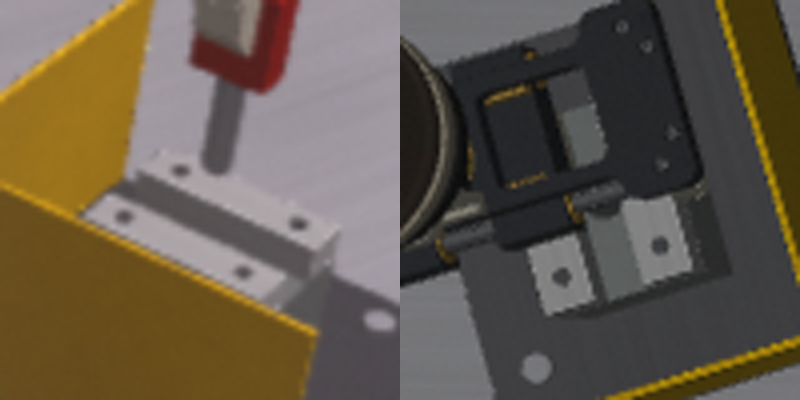

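The tip is at (448.0,163.2) in the scene view, as predicted with 67 mm. The four jaw screws average to (447.0,173.8), about 1 px from the top view fit. Both guard sheets are clear of the pin and gripper. I'll blend the two estimates and lower.

Run:
```python
from h import *
s=cam("scene");t=cam("top")
p=observe()["position"]
a=at_z(s,446.95,173.8,.08);b=at_z(t,127.9,262.2,.08);tip=at_z(s,448,163.2,p[2]-.067)
print(a,b,"tip",tip,p)
tgt=np.mean([[.5186,.3253],a[:2]],0);print(tgt);plan([*tgt,.157],-1.236)
```

```text
[0.518 0.329 0.08 ] [0.518 0.325 0.08 ] tip [0.518 0.325 0.109] [0.52  0.324 0.176]
[0.518 0.327]
t 16.9 pos [0.52  0.324 0.176] width 0.197 F [-0.505  0.38  -2.101] grip 35.0 q7 -1.3520816089670666
 tool x,y,z: [0.945 0.328 0.001] [ 0.328 -0.945 -0.   ] [ 0.001  0.001 -1.   ]
 shift now: [-0.003 -0.167  0.965]
 turn: [-0.005 -0.013 -0.009]  shift after turn: [-0.002 -0.167  0.965]
```

```bash
python3 -m handwheel '[[0,-0.12,0.1,0,0,0],[0,0,0.2,0,0,0],[0,0,0.2,0,0,0],[0,0,0.2,0,0,0],[0,0,0.15,0,0,0],[0,0,0.05,0,0,0],[0,0,0,0,0,0],[0,0,0,0,0,0]]'
python3 - <<'E'
from h import *
p=observe()["position"];plan([.5183,.3262,.158],-1.236)
s=cam("scene");print(proj(s,p-[0,0,.067]))
for l in("pin",):print(l,[np.array(q["point"])*[640,480] for q in place_of(l,"scene")[:1]])
cv2.imwrite("pics/final.png",cv2.resize(s["image"][130:210,405:485,::-1],None,fx=7,fy=7,interpolation=cv2.INTER_CUBIC))
E
```

```text
clock: 17.57
position: [0.5185, 0.3259, 0.1577]
ee_rot: [3.098, 0.522, 0.0]
force: [-0.1, -0.7, -2.1]
width: 0.193
gripper_force: 35.0
t 17.57 pos [0.519 0.326 0.158] width 0.193 F [-0.058 -0.721 -2.056] grip 35.0 q7 -1.3406042884663492
 tool x,y,z: [ 0.945  0.328 -0.   ] [ 0.328 -0.945  0.   ] [ 0. -0. -1.]
 shift now: [-0.005 -0.02  -0.014]
 turn: [ 0.002  0.    -0.014]  shift after turn: [-0.005 -0.02  -0.014]
[446.826 170.253]
pin [array([449.6  , 171.696])]
```

View pics/final.png

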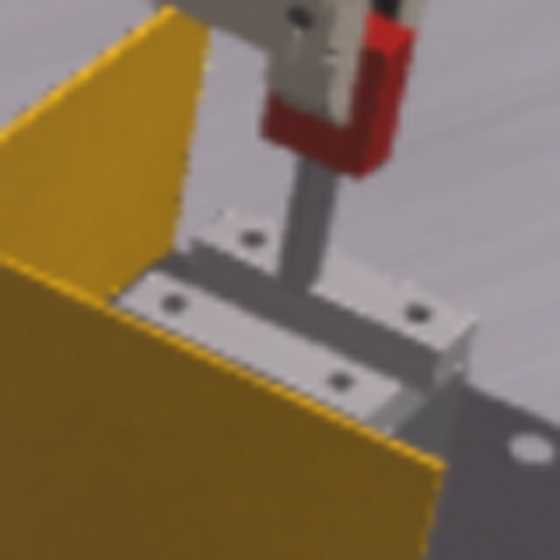

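The tip is at (447.1,169.8), about 4 px (roughly 10 mm) straight above the screw-centre point (447.0,173.8). The head lies along the slot and nothing is touching, so I'll hand it in.

```bash
python3 -c "
from cell import *
print(sign_off())"
```

```text
the job is handed in; nothing more can be done
None
```

I handed in the job at about 18 s on the robot clock. The pin went through the gauge hole, was drawn out, and was carried over the guard. It is now held upright about 1 cm above the jaw tops, centred over the bore and in line with the slot; the system returned no verdict.

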